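# Find the rocking stand base and shim it

### The arm

A 6-joint arm with a two-finger parallel gripper is mounted at the origin on the work surface. World frame = base frame: x ahead of the robot, y to its left, z up, the work surface at z = 0. Lengths are in m, angles in rad, forces in N, time in s.
With the tool pointing down it reaches from about 0.225 to 0.875 m from the base axis. Payload 3.4 kg.
Tool frame: the origin (TCP) lies at the very end of the fingers, on their centre line; the grasp point (between the pads) lies 19 mm behind it; z points along the fingers, y is the line along which they close (so a half turn about z gives the same grasp; the last joint's range is limited). The gripper opens to 85 mm and grips with 20 to 120 N. Pads are 22 mm wide; open, the fingers measure 114 mm over their backs; the gripper's body (76 mm by 85 mm) begins 54 mm behind the grasp point. The pads swing forward as they close: fully open they stand 13 mm farther back than shut.
Start: joints at [1.184, 0.276, 1.505, -0, 1.361, -0.121], TCP at [0.151, 0.555, 0.231] pointing down, gripper open.
Joint ranges: [-2.89, 2.89], [-0.75, 2.08], [0.22, 2.7], [-1.18, 4.32], [0.11, 2.71], [-2.7, 2.7]. Speed limits (rad/s): [2.57, 2.57, 3.14, 3.14, 3.14, 3.14].

### API

Orientations are given as a unit quaternion [w, x, y, z].
In Python, from rig import get_state, optics, sign_off gives the robot as it stands.
- The arm moves only by the tool send_rows, never from a script. Its argument "increments" is a list of rows, each an object with "gripper": the gripper's target within -1 to 1 (shut at 1, half-way at 0, fully open at -1); "linear": the shift along the world's x, y, z in m, a list of three; "delta_rot": the turn, a rotation vector about the world's x, y, z in rad, a list of three. In form: [{"gripper": gripper, "linear": [dx, dy, dz], "delta_rot": [rx, ry, rz]}, ...]. A call has 1 to 8 rows; each row is the pose to reach, as a shift and turn from the pose commanded when the call began; what a row does not reach only later rows make up. A row lasts 1/10 s, in which the tool goes at most 50 mm and 8.59 degrees, less where a joint would pass 70% of its speed; a pose out of reach is approached as far as the arm can. A call with a gripper value outside its range is refused whole. The fingers move at their own pace and stop on an object; "newtons" is the grip in N (left out, the last holds). Time passes only in rows, so rows that repeat a pose let the fingers close. It gives the time, the measured TCP pose, the force, the opening and the grip force at its end, in the units of the state.
- get_state(): the state, without advancing time (a new reading comes with each control period).
- optics.get_image(name): name is "scene" or "top" or "wrist"; returns a dict with "pixels" (400x640x3 uint8, blue, green, red), "K" (3x3 intrinsics, pixels), "rvec" (rotation vector, rad) and "tvec" (3), from world to camera coordinates, as OpenCV has them; the wrist camera has in their place "T_tool_cam" (4x4, takes a point from camera to tool coordinates, whose origin is the TCP and whose axes are the flange's). Camera axes: x right, y down, z forward; pixel columns grow to the right and rows downward; lengths in m; the calibration is good to about 2 mm. A picture is of the moment at which its call begins: read the wrist's pose just before it. There is no depth.
- sign_off(): hands the job in; it is judged then, once.
The state is a dict: "clock": time; "qpos": joint angles; "qd": joint speeds; "effort": joint torques, N m; "position": TCP position; "ee_rot": TCP orientation; "contact_force": force on the tool from outside, world axes, zero at the start; "moment": the same for the moment, N m; "width": finger opening in m; "gripper_force": force on a finger pad.
Only numpy, scipy, OpenCV 4.12 (cv2) and the standard library are available. Lean on these libraries where they do the work, as an engineer would, in place of code of your own. Each camera call takes 0.05 s, during which the arm holds its last target. There are 200 camera calls.

### The job

One of the three stand bases on the stone slab rocks. Find it by pressing its corners with closed fingertips: press the corner that stands up until its foot touches the slab, then press the corner diagonally opposite so that it rocks back. Slide the thick shim in under the foot of the raised corner and let go of it, then press that corner once more to show that it no longer goes down; leave the bases and everything else standing where they are.

Things in the scene. Friction and masses are not known exactly. Their poses are not given: they have to be found in the camera images.
- slab: fixed flat stone slab, 320 mm (its x) by 720 mm (its y) and 20 mm thick; origin at the centre of its underside on the table, so its top is 20 mm up
- base_a: grey steel stand base, 0.6 kg: plate 140 x 100 x 5 mm on four domed feet 10 mm across centred at (+-58, +-40) mm. Origin under its centre, level with the longest feet's bottoms; z up; x along the long side to the end with the rod socket, a steel boss 24 mm across at x = +35 mm. Plate underside 10, plate top 15, boss top 39 mm above the origin. One of the three bases rocks; which is not told
- base_b: looks like base_a, same frame. Steady bases have four equal feet; on the rocking one the feet at (+58, -40) and (-58, +40) mm are 3.8 mm shorter: it rests on the first of these, the (-58, +40) corner stands up with a gap of about 7 mm under its foot. 1 to 2 N on that corner tips it down to the slab; let go, it falls back
- base_c: looks like base_a, same frame
- base_a_heel (a point): lowest point of the foot at (-58, +40) mm of the base, the corner at the end away from the socket on the base's +y side. At slab height if that foot stands on the slab
- base_b_heel (a point): lowest point of the foot at (-58, +40) mm of the base, the corner at the end away from the socket on the base's +y side. At slab height if that foot stands on the slab (base_b)
- base_c_heel (a point): lowest point of the foot at (-58, +40) mm of the base, the corner at the end away from the socket on the base's +y side. At slab height if that foot stands on the slab (base_c)
- shim_thick: loose aluminium shim: flat bar 100 x 26 x 6 mm with a square upright post 16 x 16 mm to grip, centred at x = -42 mm, top 45 mm above the bar's underside. Origin under the bar's centre; x along the bar, from post to tongue (end at x = +50 mm). Starts on the table at one end of the slab. Fits the 7 mm gap with 1 mm to spare; the foot belongs above the tongue half (x 0 to +50 mm)
- shim_thin: loose aluminium shim, plainly smaller: bar 64 x 18 x 3 mm with the same kind of post, centred at x = -24 mm; origin under the bar's centre. On the table at the other end of the slab. Too thin for the job; stays where it is
- beaker: loose glass beaker, 62 mm across and 70 mm tall, on the slab's near edge between two bases; bystander; origin under its centre
- cup: loose red measuring cup, 66 mm across and 45 mm tall, on the slab's near edge between two bases; bystander; origin under its centre
Mind the look-alikes: they are no part of the job. What is shaped like the shim_thick but blue is not meant.

How it is judged:
On the way, in this order (a step that is already met when the one before it is completed fails the run):
1. the raised corner of the rocking base is pressed down until its foot is within 2.5 mm of the slab (contact force between the fingers and base_c above 0.5 N and height (world z) of base_c_heel below 0.0225 m), for 0.1 s.
2. the diagonally opposite corner is pressed and the base has rocked back (contact force between the fingers and base_c above 1 N and height (world z) of base_c_heel above 0.025 m and x of the grasp point in the frame of base_c above 0.005 m and y of the grasp point in the frame of base_c below -0.005 m), for 0.1 s.
3. the thick shim lies under the raised foot and is let go (x of base_c_heel in the frame of shim_thick between 0 and 0.05 m and y of base_c_heel in the frame of shim_thick between -0.013 and 0.013 m and z of base_c_heel in the frame of shim_thick below 0.012 m and angle between shim_thick's own z axis and vertical below 0.08 rad and contact force between the fingers and shim_thick below 0.1 N), for 0.2 s.
4. the shimmed corner is pressed with over 2 N and its foot stays over 4 mm above the slab (x of base_c_heel in the frame of shim_thick between 0 and 0.05 m and y of base_c_heel in the frame of shim_thick between -0.013 and 0.013 m and z of base_c_heel in the frame of shim_thick below 0.012 m and angle between shim_thick's own z axis and vertical below 0.08 rad and contact force between the fingers and base_c above 2 N and height (world z) of base_c_heel above 0.024 m and x of the grasp point in the frame of base_c below -0.005 m and y of the grasp point in the frame of base_c above 0.005 m), for 0.15 s.
At the end, for the whole second after the job is handed in: The thick shim lies flat (within 0.08 rad) with its tongue half under the raised foot of the rocking base, foot centre above the bar's outline, foot over 4 mm above the slab; base and shim are at rest; each base, the thin shim, beaker and cup are within 30 mm of where they began (x of base_c_heel in the frame of shim_thick between 0 and 0.05 m and y of base_c_heel in the frame of shim_thick between -0.013 and 0.013 m and z of base_c_heel in the frame of shim_thick below 0.012 m and angle between shim_thick's own z axis and vertical below 0.08 rad and height (world z) of base_c_heel above 0.024 m and distance of each of base_c, base_a, base_b, shim_thin, beaker, cup from where it was at the start of the episode below 0.03 m and linear speed of each of base_c, shim_thick below 0.01 m/s); the robot touches nothing.
It fails at once if a base, the thin shim or a bystander is shoved over 30 mm or a vessel tipped over (distance of any of base_a, base_b, shim_thin, beaker, cup, base_c from where it was at the start of the episode above 0.03 m or angle between any of beaker, cup's own z axis and vertical above 0.6 rad).
It also fails if it takes over 72 s, if anything falls off the work surface, if the arm or the gripper's body presses on something with over 40 N, if the wrist force passes 120 N, or if a joint passes its speed limit or range.

## Working session

There is one attempt and no reset: what is moved stays moved. The work goes in short steps, Python scripts to look and compute and a tool call to move; the robot and the scene stay as the last step left them, time stands still between calls to the robot, and variables do not carry over. Pictures are saved under pics/ and viewed, at most 10 in all, crops included, and the job is handed in when it is done.

Besides the shell and the picture viewer there is one more tool, called after "Call:" as name(argument=value, ...), one argument or row to a line, values as JSON. send_rows: Moves the arm, as the interface text tells. Its arguments: {"type":"object","properties":{"increments":{"type":"array"},"newtons":{"type":"number"}},"required":["increments"]}

```bash
mkdir -p pics; ls; cat > h.py <<'E'
import numpy as np, cv2
from rig import get_state, optics, sign_off
def grab(n,fn=None):
    s=get_state(); d=optics.get_image(n)
    if fn: cv2.imwrite('pics/'+fn,d['pixels'])
    K=np.array(d['K'],float)
    if n=='wrist':
        from scipy.spatial.transform import Rotation as R
        q=s['ee_rot']; T=np.eye(4); T[:3,:3]=R.from_quat([q[1],q[2],q[3],q[0]]).as_matrix(); T[:3,3]=s['position']
        W=T@np.array(d['T_tool_cam']); Rc=W[:3,:3]; c=W[:3,3]
    else:
        Rw=cv2.Rodrigues(np.array(d['rvec'],float))[0]; Rc=Rw.T; c=-Rc@np.array(d['tvec'],float).ravel()
    return d['pixels'],K,Rc,c
def ray(u,v,z,K,Rc,c):
    d=Rc@np.linalg.inv(K)@np.array([u,v,1.]); return c+d*(z-c[2])/d[2]
def proj(p,K,Rc,c):
    x=K@(Rc.T@(np.array(p)-c)); return x[:2]/x[2]
E
python3 - <<'E'
from h import *
print(get_state())
a=grab('scene','s0.png'); b=grab('top','t0.png')
print(a[1:],b[1:])
E
```

```text
pics
{'clock': 0.0, 'qpos': array([ 1.18399870e+00,  2.76590114e-01,  1.50614795e+00, -1.54695720e-05,
        1.36069407e+00, -1.20974138e-01]), 'qd': array([-3.18949494e-04,  1.42292079e-05, -4.48525146e-04, -8.34167898e-05,
       -2.21058006e-03,  5.58927562e-04]), 'effort': array([-1.89178507e-03, -4.16754842e+01, -2.45801747e+01, -3.77747847e-04,
        1.10471903e-02,  4.82787527e-06]), 'position': array([0.15084758, 0.55430569, 0.23043659]), 'ee_rot': array([-2.23687206e-04,  1.32519101e-01,  9.91180025e-01, -8.92154193e-04]), 'contact_force': array([ 0.8733723 , -0.54432258, -0.6590834 ]), 'moment': array([ 0.05446062, -0.03810342, -0.00905462]), 'gripper_force': 0.0, 'width': 0.08556895234281159}
(array([[361.91102018,   0.        , 324.20201402],
       [  0.        , 361.91102018, 204.25430952],
       [  0.        ,   0.        ,   1.        ]]), array([[ 0.65050854,  0.57463248, -0.49662476],
       [ 0.75943567, -0.50056972,  0.41555675],
       [-0.00980291, -0.64747778, -0.76202128]]), array([ 1.00745047, -0.37369176,  0.87136641])) (array([[368.06141553,   0.        , 323.67647941],
       [  0.        , 368.06141553, 200.24762004],
       [  0.        ,   0.        ,   1.        ]]), array([[-0.01432456, -0.98313351,  0.18232749],
       [-0.9997021 ,  0.01047784, -0.02204373],
       [ 0.01976153, -0.18258894, -0.98299072]]), array([0.30042667, 0.07069242, 1.03113412]))
```

View pics/t0.png

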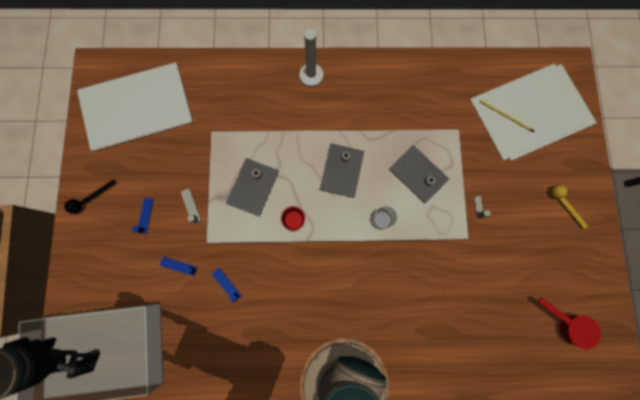

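View pics/s0.png

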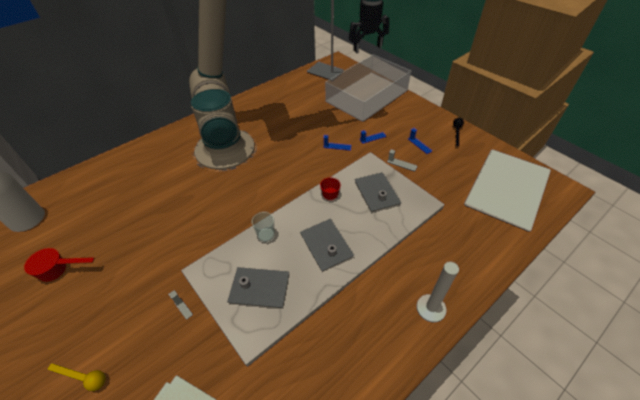

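The top view shows three grey bases, centred near (252,187), (342,170) and (420,174). The cup is at (293,218) and the beaker at (382,217). Things that could be taken for the thick shim:
- Grey aluminium bar at (190,205), long. This one fits the description.
- Small grey shim at (480,207), which is the thin one.
- Blue look-alikes at (144,215), (178,266) and (226,285).

Next I'll measure everything in the top view and check the choice in one close crop.

```bash
python3 - <<'E'
from h import *
im,K,Rc,c=grab('top')
hsv=cv2.cvtColor(im,cv2.COLOR_BGR2HSV); H,S,V=[hsv[...,i].astype(int) for i in range(3)]
for p in [(252,190),(340,175),(415,172),(190,200),(240,140),(193,219)]: print(p,hsv[p[1],p[0]])
m=((S<60)&(V<125)).astype(np.uint8); m[:125]=0;m[245:]=0;m[:,:205]=0;m[:,470:]=0
m=cv2.morphologyEx(m,cv2.MORPH_CLOSE,np.ones((5,5),np.uint8))
m=cv2.morphologyEx(m,cv2.MORPH_OPEN,np.ones((5,5),np.uint8))
for k in cv2.findContours(m,0,2)[0]:
    if cv2.contourArea(k)<600: continue
    w=np.array([ray(*p[0],.033,K,Rc,c)[:2] for p in k],np.float32)*1000
    print('base',cv2.contourArea(k),cv2.minAreaRect(w),cv2.boxPoints(cv2.minAreaRect(w)).round().tolist())
for p in [(257,172),(346,156),(431,180)]: print('boss',ray(*p,.059,K,Rc,c))
m=((S<70)&(V>100)).astype(np.uint8)
for x0,x1 in[(175,203),(470,495)]:
    mm=np.zeros_like(m);mm[185:225,x0:x1]=m[185:225,x0:x1]
    k=max(cv2.findContours(mm,0,2)[0],key=cv2.contourArea)
    w=np.array([ray(*p[0],.006,K,Rc,c)[:2] for p in k],np.float32)*1000
    print('shim',cv2.minAreaRect(w),cv2.boxPoints(cv2.minAreaRect(w)).round().tolist())
print('post',ray(196,218,.045,K,Rc,c), 'cup',ray(293,218,.065,K,Rc,c),'beaker',ray(382,217,.08,K,Rc,c))
A=cv2.resize(im[125:250,170:300],None,fx=4,fy=4,interpolation=2);cv2.imwrite('pics/c1.png',A)
E
```

```text
(252, 190) [24 16 80]
(340, 175) [20 19 81]
(415, 172) [20 19 81]
(190, 200) [ 24  33 145]
(240, 140) [ 19  45 166]
(193, 219) [ 22  33 115]
base 1766.0 ((526.9440307617188, 246.25852966308594), (105.5389175415039, 140.85032653808594), 67.62178039550781) [[442.0, 224.0], [572.0, 171.0], [612.0, 268.0], [482.0, 322.0]]
base 1707.5 ((558.8499755859375, -219.53231811523438), (140.41921997070312, 104.9724349975586), 43.801597595214844) [[472.0, -230.0], [545.0, -306.0], [646.0, -209.0], [573.0, -133.0]]
base 1655.5 ((571.2891235351562, -3.3339996337890625), (100.10558319091797, 141.94589233398438), 76.47125244140625) [[491.0, -35.0], [629.0, -69.0], [652.0, 29.0], [514.0, 62.0]]
boss [0.56068836 0.22887755 0.059     ]
boss [ 0.60391325 -0.01431944  0.059     ]
boss [ 0.53384952 -0.24503992  0.059     ]
shim ((478.85308837890625, 424.29443359375), (96.27855682373047, 30.01607894897461), 21.64702796936035) [[429.0, 420.0], [440.0, 393.0], [529.0, 428.0], [518.0, 456.0]]
shim ((476.4385986328125, -392.95135498046875), (43.728477478027344, 16.740760803222656), 4.141005992889404) [[454.0, -386.0], [455.0, -403.0], [499.0, -400.0], [498.0, -383.0]]
post [0.43855118 0.39186274 0.045     ] cup [0.43278791 0.13077688 0.065     ] beaker [ 0.43066547 -0.10254306  0.08      ]
```

View pics/c1.png

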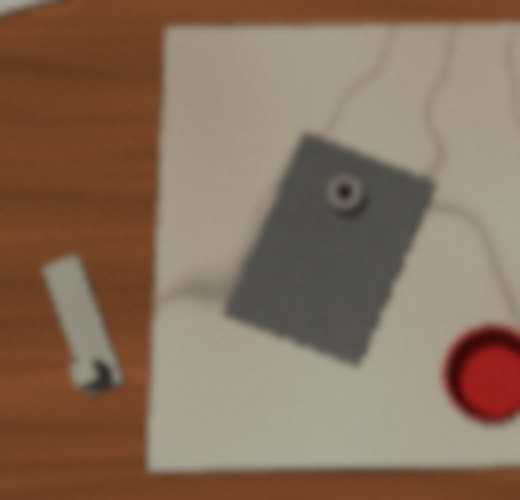

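The crop shows the grey shim bar from (60,265) to its post at (93,375), which confirms it as shim_thick. The left base's heel corner is at (228,312), with a shadow beside it. I'll fly over the left base with the fingers shut and look from close up.

Call:
send_rows(
  increments=[
    {"gripper":1,"linear":[0.04,-0.03,0],"delta_rot":[0,0,0]},
    {"gripper":1,"linear":[0.08,-0.06,0],"delta_rot":[0,0,0]},
    {"gripper":1,"linear":[0.12,-0.09,0],"delta_rot":[0,0,0]},
    {"gripper":1,"linear":[0.16,-0.12,0],"delta_rot":[0,0,0]},
    {"gripper":1,"linear":[0.2,-0.15,0],"delta_rot":[0,0,0]},
    {"gripper":1,"linear":[0.24,-0.18,0],"delta_rot":[0,0,0]},
    {"gripper":1,"linear":[0.28,-0.21,0],"delta_rot":[0,0,0]},
    {"gripper":1,"linear":[0.28,-0.21,0],"delta_rot":[0,0,0]},
  ],
)

```text
clock: 0.95
position: [0.4361, 0.341, 0.2309]
ee_rot: [0.002, 0.136, 0.991, -0.001]
contact_force: [-0.5, 0.2, -0.1]
width: 0.0005
gripper_force: 0.0
```

```bash
python3 - <<'E'
from h import *
a=grab('wrist','w1.png'); print(get_state()['position'],get_state()['contact_force'],get_state()['ee_rot'],a[1:])
E
```

```text
[0.43332973 0.3427804  0.23078442] [-1.24860174  0.03569732 -0.43004765] [-7.19092909e-05  1.35103694e-01  9.90831410e-01 -3.22116587e-04] (array([[317.45577427,   0.        , 317.61857584],
       [  0.        , 317.45577427, 196.97394424],
       [  0.        ,   0.        ,   1.        ]]), array([[ 0.26761725,  0.92186431,  0.28026274],
       [ 0.96351976, -0.25505771, -0.08108784],
       [-0.00326881,  0.2917392 , -0.95649232]]), array([0.36553695, 0.36055594, 0.37290663]))
```

View pics/w1.png

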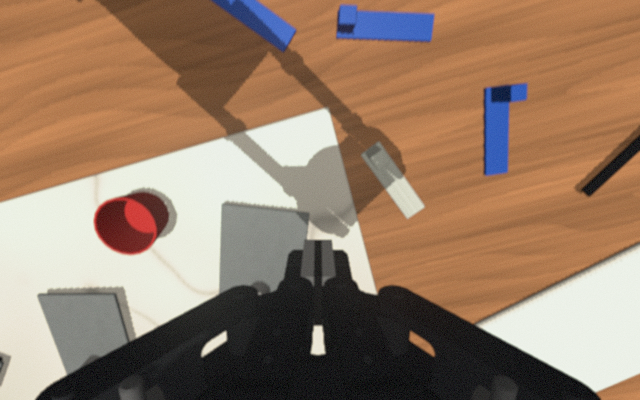

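Call:
send_rows(
  increments=[
    {"gripper":1,"linear":[-0.01,-0.05,0],"delta_rot":[0,0,0]},
    {"gripper":1,"linear":[-0.02,-0.1,0],"delta_rot":[0,0,0]},
    {"gripper":1,"linear":[-0.03,-0.15,0],"delta_rot":[0,0,0.1]},
    {"gripper":1,"linear":[-0.04,-0.2,0],"delta_rot":[0,0,0.2]},
    {"gripper":1,"linear":[-0.05,-0.24,-0.02],"delta_rot":[0,0,0.27]},
    {"gripper":1,"linear":[-0.06,-0.27,-0.05],"delta_rot":[0,0,0.27]},
    {"gripper":1,"linear":[-0.06,-0.29,-0.06],"delta_rot":[0,0,0.27]},
    {"gripper":1,"linear":[-0.06,-0.29,-0.06],"delta_rot":[0,0,0.27]},
  ],
)

```text
clock: 1.8
position: [0.3687, 0.0541, 0.1699]
ee_rot: [-0.002, -0.001, 1.0, 0.0]
contact_force: [-0.3, 0.9, -0.2]
width: -0.0002
gripper_force: 0.0
```

```bash
python3 - <<'E'
from h import *
a=grab('wrist','w2.png'); print(get_state()['position'],get_state()['contact_force'],get_state()['ee_rot'],a[1:])
E
```

```text
[0.37007665 0.05516128 0.17093003] [-0.41703996 -0.4526254   0.08721106] [-7.17081646e-04 -1.28071701e-03  9.99998793e-01  5.08692301e-04] (array([[317.45577427,   0.        , 317.61857584],
       [  0.        , 317.45577427, 196.97394424],
       [  0.        ,   0.        ,   1.        ]]), array([[-3.50776938e-03,  9.58720969e-01,  2.84326923e-01],
       [ 9.99992827e-01,  3.76932512e-03, -3.72763882e-04],
       [-1.42909716e-03,  2.84323576e-01, -9.58727314e-01]]), array([0.29637105, 0.05339766, 0.31248185]))
```

View pics/w2.png

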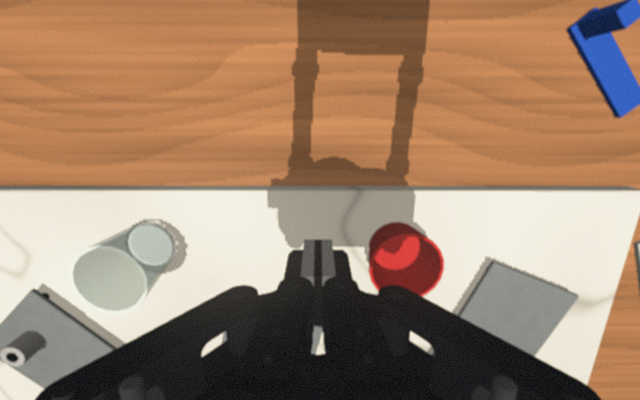

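The view shows the left base's near corners at (493,260) and (577,293); the latter is the heel corner. In the first wrist view the same corners were at (222,203) and (310,212). I'll triangulate both to check for tilt.

```bash
python3 - <<'E'
from h import *
K=np.array([[317.456,0,317.619],[0,317.456,196.974],[0,0,1]])
R1=np.array([[ 0.26761725,  0.92186431,  0.28026274],[ 0.96351976, -0.25505771, -0.08108784],[-0.00326881,  0.2917392 , -0.95649232]]);c1=np.array([0.36553695, 0.36055594, 0.37290663])
R2=np.array([[-3.50776938e-03,  9.58720969e-01,  2.84326923e-01],[ 9.99992827e-01,  3.76932512e-03, -3.72763882e-04],[-1.42909716e-03,  2.84323576e-01, -9.58727314e-01]]);c2=np.array([0.29637105, 0.05339766, 0.31248185])
def P(R,c): return K@np.c_[R.T,-R.T@c]
for a,b in [((310,212),(577,293)),((222,203),(491,259))]:
    X=cv2.triangulatePoints(P(R1,c1),P(R2,c2),np.array(a,float).reshape(2,1),np.array(b,float).reshape(2,1)); X=X[:3,0]/X[3]
    print(X, proj(X,K,R1,c1)-a)
for v,i in [((R1,c1),'w1'),((R2,c2),'w2')]:
    im=cv2.imread(f'pics/{i}.png')
    x,y=(195,180) if i=='w1' else (455,235)
    cv2.imwrite(f'pics/{i}c.png',cv2.resize(im[y:y+90,x:x+140],None,fx=4,fy=4))
a=cv2.imread('pics/w1c.png');b=cv2.imread('pics/w2c.png');cv2.imwrite('pics/w12c.png',cv2.resize(np.vstack([a,b]),None,fx=.8,fy=.8))
E
```

```text
[0.4812754  0.31816895 0.02955986] [-0.00166409  0.08377751]
[0.44382408 0.22459499 0.0292723 ] [ 0.00299636 -0.23568261]
```

View pics/w12c.png

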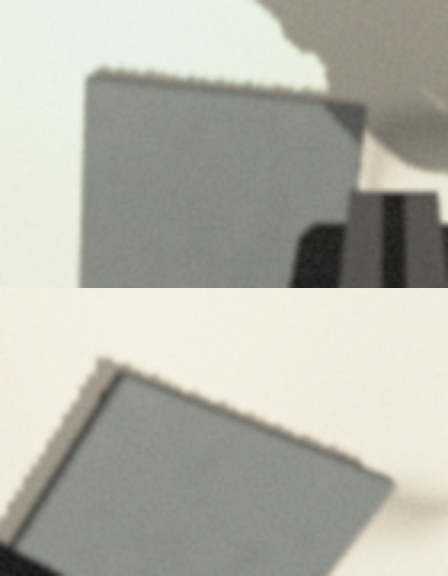

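The crops show the left base's near edge with its shadow narrowing towards the heel. Both near corners triangulate to the same height (29 mm), so the left base is level. I'll test the middle base's heel at about (0.524, 0.049) by pressing.

Call:
send_rows(
  increments=[
    {"gripper":1,"linear":[0.05,0,0],"delta_rot":[0,0,0]},
    {"gripper":1,"linear":[0.1,0,0],"delta_rot":[0,0,0]},
    {"gripper":1,"linear":[0.15,-0.005,-0.02],"delta_rot":[0,0,0]},
    {"gripper":1,"linear":[0.155,-0.006,-0.065],"delta_rot":[0,0,0]},
    {"gripper":1,"linear":[0.155,-0.006,-0.1],"delta_rot":[0,0,0]},
    {"gripper":1,"linear":[0.155,-0.006,-0.112],"delta_rot":[0,0,0]},
    {"gripper":1,"linear":[0.155,-0.006,-0.112],"delta_rot":[0,0,0]},
  ],
)

```text
clock: 2.55
position: [0.5251, 0.0504, 0.0582]
ee_rot: [-0.002, -0.003, 1.0, 0.0]
contact_force: [-0.1, -0.5, 0.6]
width: 0.0001
gripper_force: 0.0
```

```bash
python3 - <<'E'
from h import *
a=grab('wrist','w3.png'); b=grab('scene','s3.png');s=get_state();print(s['position'],s['contact_force'])
A=a[0][130:330,170:470]; B=b[0][200:325,215:390]
cv2.imwrite('pics/w3c.png',np.vstack([cv2.resize(A,(450,300)),cv2.resize(B,(420,300))[:,:450] if 0 else cv2.copyMakeBorder(cv2.resize(B,(420,300)),0,0,0,30,0)]))
E
```

```text
[0.52727018 0.04976943 0.06085738] [0.36068107 0.37921275 0.5872811 ]
```

View pics/w3c.png

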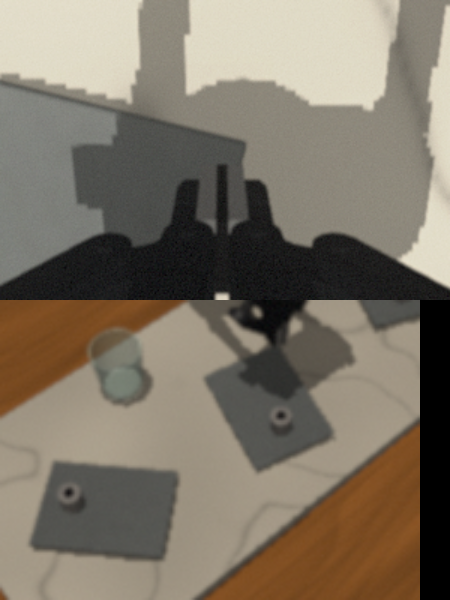

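The fingertips are over the near-left corner of the middle base, whose corner shows at crop (245,143). I'll press down slowly.

Call:
send_rows(
  increments=[
    {"gripper":1,"linear":[0,0,-0.006],"delta_rot":[0,0,0]},
    {"gripper":1,"linear":[0,0,-0.01],"delta_rot":[0,0,0]},
    {"gripper":1,"linear":[0,0,-0.013],"delta_rot":[0,0,0]},
    {"gripper":1,"linear":[0,0,-0.015],"delta_rot":[0,0,0]},
    {"gripper":1,"linear":[0,0,-0.017],"delta_rot":[0,0,0]},
    {"gripper":1,"linear":[0,0,-0.018],"delta_rot":[0,0,0]},
  ],
)

```text
clock: 3.25
position: [0.526, 0.0488, 0.0412]
ee_rot: [-0.0, -0.002, 1.0, 0.0]
contact_force: [-0.4, -0.2, 0.1]
width: 0.0002
gripper_force: 0.0
```

Call:
send_rows(
  increments=[
    {"gripper":1,"linear":[0,0,-0.002],"delta_rot":[0,0,0]},
    {"gripper":1,"linear":[0,0,-0.004],"delta_rot":[0,0,0]},
    {"gripper":1,"linear":[0,0,-0.004],"delta_rot":[0,0,0]},
  ],
)

```text
clock: 3.55
position: [0.5259, 0.0488, 0.0371]
ee_rot: [-0.0, -0.002, 1.0, 0.0]
contact_force: [0.0, 0.3, -0.1]
width: -0.0
gripper_force: 0.1
```

Call:
send_rows(
  increments=[
    {"gripper":1,"linear":[0,0,-0.001],"delta_rot":[0,0,0]},
    {"gripper":1,"linear":[0,0,-0.002],"delta_rot":[0,0,0]},
    {"gripper":1,"linear":[0,0,-0.002],"delta_rot":[0,0,0]},
  ],
)

```text
clock: 3.85
position: [0.526, 0.0488, 0.0352]
ee_rot: [-0.0, -0.002, 1.0, 0.0]
contact_force: [0.9, 0.7, 0.0]
width: -0.0001
gripper_force: 0.1
```

Call:
send_rows(
  increments=[
    {"gripper":1,"linear":[0,0,-0.001],"delta_rot":[0,0,0]},
    {"gripper":1,"linear":[0,0,-0.002],"delta_rot":[0,0,0]},
    {"gripper":1,"linear":[0,0,-0.002],"delta_rot":[0,0,0]},
  ],
)

```text
clock: 4.15
position: [0.526, 0.0488, 0.0332]
ee_rot: [-0.0, -0.002, 1.0, 0.0]
contact_force: [-0.4, -0.0, 1.3]
width: 0.0001
gripper_force: 0.1
```

Call:
send_rows(
  increments=[
    {"gripper":1,"linear":[0,0,-0.001],"delta_rot":[0,0,0]},
    {"gripper":1,"linear":[0,0,-0.0015],"delta_rot":[0,0,0]},
    {"gripper":1,"linear":[0,0,-0.0015],"delta_rot":[0,0,0]},
  ],
)

```text
clock: 4.45
position: [0.5261, 0.0488, 0.0317]
ee_rot: [-0.0, -0.002, 1.0, 0.0]
contact_force: [0.6, 0.4, 0.7]
width: 0.0
gripper_force: 0.1
```

```bash
python3 - <<'E'
from h import *
a=grab('wrist','w4.png'); b=grab('scene','s4.png');s=get_state();print(s['position'],s['contact_force'])
A=a[0][130:330,170:470]; A3=cv2.imread('pics/w3.png')[130:330,170:470]; B=b[0][215:285,290:360]; B3=cv2.imread('pics/s3.png')[215:285,290:360]
cv2.imwrite('pics/w4c.png',np.vstack([np.hstack([cv2.resize(A,(390,260)),cv2.resize(A3,(390,260))]),np.hstack([cv2.resize(B,(390,330)),cv2.resize(B3,(390,330))])]))
E
```

```text
[0.52604953 0.04883445 0.03180779] [-0.33626044  0.57663906  0.47272061]
```

View pics/w4c.png

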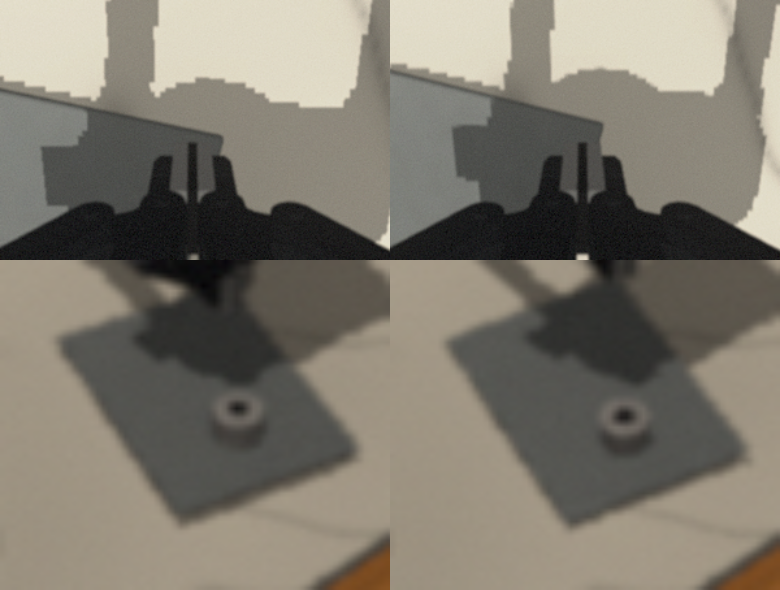

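The scene camera shows the middle base's boss about 2 px higher while its heel is pressed: crop (238,410) now against (235,420) before. The heel has gone down under less than 1 N, so the middle base is the rocking one. I'll press on until the foot clearly bottoms.

Call:
send_rows(
  increments=[
    {"gripper":1,"linear":[0,0,-0.001],"delta_rot":[0,0,0]},
    {"gripper":1,"linear":[0,0,-0.002],"delta_rot":[0,0,0]},
    {"gripper":1,"linear":[0,0,-0.002],"delta_rot":[0,0,0]},
    {"gripper":1,"linear":[0,0,-0.002],"delta_rot":[0,0,0]},
  ],
)

```text
clock: 4.95
position: [0.5262, 0.0489, 0.0309]
ee_rot: [0.0, -0.002, 1.0, 0.0]
contact_force: [-1.4, 0.4, 7.5]
width: 0.0001
gripper_force: 4.2
```

Bottomed at z ≈ 0.031 with 7.5 N. Now the diagonally opposite corner, at about (0.618, -0.056).

Call:
send_rows(
  increments=[
    {"gripper":1,"linear":[0,0,0.03],"delta_rot":[0,0,0]},
    {"gripper":1,"linear":[0,0,0.065],"delta_rot":[0,0,0]},
    {"gripper":1,"linear":[0.03,-0.035,0.065],"delta_rot":[0,0,0]},
    {"gripper":1,"linear":[0.06,-0.07,0.065],"delta_rot":[0,0,0]},
    {"gripper":1,"linear":[0.09,-0.105,0.05],"delta_rot":[0,0,0]},
    {"gripper":1,"linear":[0.09,-0.105,0.02],"delta_rot":[0,0,0]},
    {"gripper":1,"linear":[0.09,-0.105,0.008],"delta_rot":[0,0,0]},
    {"gripper":1,"linear":[0.09,-0.105,0.005],"delta_rot":[0,0,0]},
  ],
)

```text
clock: 5.75
position: [0.6137, -0.0555, 0.0326]
ee_rot: [-0.003, -0.002, 1.0, 0.001]
contact_force: [-0.2, -0.4, -0.1]
width: 0.0002
gripper_force: 0.0
```

Call:
send_rows(
  increments=[
    {"gripper":1,"linear":[0,0,-0.002],"delta_rot":[0,0,0]},
    {"gripper":1,"linear":[0,0,-0.004],"delta_rot":[0,0,0]},
    {"gripper":1,"linear":[0,0,-0.004],"delta_rot":[0,0,0]},
  ],
)

```text
clock: 6.05
position: [0.6164, -0.0556, 0.0319]
ee_rot: [0.001, -0.003, 1.0, -0.0]
contact_force: [-0.2, -0.3, 0.7]
width: 0.0001
gripper_force: 0.0
```

Call:
send_rows(
  increments=[
    {"gripper":1,"linear":[0,0,-0.001],"delta_rot":[0,0,0]},
    {"gripper":1,"linear":[0,0,-0.002],"delta_rot":[0,0,0]},
    {"gripper":1,"linear":[0,0,-0.002],"delta_rot":[0,0,0]},
    {"gripper":1,"linear":[0,0,-0.002],"delta_rot":[0,0,0]},
  ],
)

```text
clock: 6.45
position: [0.6166, -0.0557, 0.0311]
ee_rot: [0.001, -0.002, 1.0, 0.0]
contact_force: [-1.1, 0.7, 9.2]
width: -0.0001
gripper_force: 4.5
```

Rocked back with 9 N on that corner. Now lift and go to look at the thick shim.

Call:
send_rows(
  increments=[
    {"gripper":1,"linear":[0,0,0.045],"delta_rot":[0,0,0]},
    {"gripper":1,"linear":[0,0.02,0.09],"delta_rot":[0,0,0]},
    {"gripper":1,"linear":[-0.015,0.06,0.12],"delta_rot":[0,0,0]},
    {"gripper":1,"linear":[-0.03,0.105,0.13],"delta_rot":[0,0,0]},
    {"gripper":1,"linear":[-0.045,0.15,0.14],"delta_rot":[0,0,0]},
    {"gripper":1,"linear":[-0.06,0.195,0.14],"delta_rot":[0,0,0]},
    {"gripper":1,"linear":[-0.075,0.24,0.14],"delta_rot":[0,0,0]},
    {"gripper":1,"linear":[-0.09,0.285,0.14],"delta_rot":[0,0,0]},
  ],
)

```text
clock: 7.25
position: [0.5253, 0.2306, 0.1697]
ee_rot: [0.001, -0.002, 1.0, 0.0]
contact_force: [0.9, 0.4, -0.1]
width: -0.0002
gripper_force: 0.0
```

Call:
send_rows(
  increments=[
    {"gripper":0,"linear":[-0.015,0.045,0],"delta_rot":[0,0,0]},
    {"gripper":0,"linear":[-0.025,0.085,0],"delta_rot":[0,0,0]},
    {"gripper":0,"linear":[-0.025,0.09,0],"delta_rot":[0,0,0]},
    {"gripper":0,"linear":[-0.025,0.09,0],"delta_rot":[0,0,0]},
    {"gripper":0,"linear":[-0.025,0.09,0],"delta_rot":[0,0,0]},
  ],
)

```text
clock: 7.75
position: [0.5013, 0.318, 0.169]
ee_rot: [0.0, -0.002, 1.0, -0.0]
contact_force: [-0.6, -0.4, 0.0]
width: 0.0425
gripper_force: 0.0
```

```bash
python3 - <<'E'
from h import *
im,K,Rc,c=grab('wrist','w5.png'); np.savez('w5.npz',K=K,R=Rc,c=c); s=get_state();print(s['position'],s['width'],s['ee_rot'])
# heel from w3 corner: recompute cam pose with measured pos then
pos3=np.array([0.5265,0.0495,0.0595]); off=c-np.array(s['position'])
for uv in [(333.3,225.3),(170,184.7)]: print('mid edge pt',ray(*uv,.0425 if uv[0]>300 else .039,K,Rc,pos3+off))
cv2.imwrite('pics/w5c.png',im[100:350,250:640])
E
```

```text
[0.50141534 0.31753386 0.16891475] 0.04256876186905243 [ 1.02929962e-04 -1.57639179e-03  9.99998682e-01 -3.75682664e-04]
mid edge pt [0.51727291 0.05760325 0.0425    ]
mid edge pt [ 0.49615644 -0.02920603  0.039     ]
```

View pics/w5c.png

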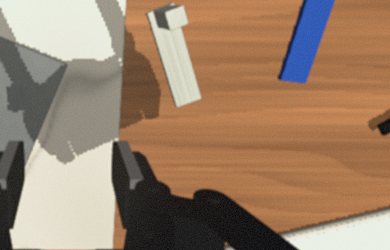

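The close view shows the grey shim: post top corners at crop (163,12), (182,5), (188,22), (168,31), and tongue end corners at (178,107) and (201,98).

```bash
python3 - <<'E'
from h import *
d=np.load('w5.npz');K,Rc,c=d['K'],d['R'],d['c']
f=lambda u,v,z:ray(u+250,v+100,z,K,Rc,c)
P=np.array([f(*p,.045) for p in [(163,12),(182,5),(188,22),(168,31)]]); T=np.array([f(*p,.006) for p in [(178,107),(201,98)]]); L=f(147,14,.006)
print(P.round(4)[:,:2],'post',P.mean(0),[np.linalg.norm(P[i]-P[i-1]).round(4) for i in range(4)])
t=T.mean(0); v=t-P.mean(0); print('tongue',T.round(4),'width',np.linalg.norm(T[0]-T[1]),'len',np.linalg.norm(v[:2]),'yaw',np.degrees(np.arctan2(v[1],v[0])))
e=T[0]-L;print('edge',np.linalg.norm(e),np.degrees(np.arctan2(e[1],e[0])),L)
E
```

```text
[[0.4362 0.3939]
 [0.4306 0.4087]
 [0.4439 0.415 ]
 [0.4512 0.3994]] post [0.44048878 0.40423414 0.045     ] [np.float64(0.0161), np.float64(0.0158), np.float64(0.0147), np.float64(0.0173)]
tongue [[0.5302 0.4289 0.006 ]
 [0.5205 0.4509 0.006 ]] width 0.024090438453520296 len 0.09203201446235312 yaw 22.805329852757218
edge 0.09877751431867858 22.921860480764757 [0.43918394 0.39040236 0.006     ]
```

Call:
send_rows(
  increments=[
    {"gripper":0.35,"linear":[-0.025,0.035,0],"delta_rot":[0,0,0.14]},
    {"gripper":0.35,"linear":[-0.05,0.07,-0.02],"delta_rot":[0,0,0.28]},
    {"gripper":0.35,"linear":[-0.061,0.087,-0.06],"delta_rot":[0,0,0.4]},
    {"gripper":0.35,"linear":[-0.061,0.087,-0.09],"delta_rot":[0,0,0.4]},
    {"gripper":0.35,"linear":[-0.061,0.087,-0.1],"delta_rot":[0,0,0.4]},
    {"gripper":0.35,"linear":[-0.061,0.087,-0.1],"delta_rot":[0,0,0.4]},
  ],
)

```text
clock: 8.4
position: [0.44, 0.404, 0.0675]
ee_rot: [-0.001, -0.2, 0.98, -0.001]
contact_force: [-0.6, -0.7, 0.3]
width: 0.0276
gripper_force: 0.0
```

Call:
send_rows(
  increments=[
    {"gripper":0.35,"linear":[0,0,-0.02],"delta_rot":[0,0,0]},
    {"gripper":0.35,"linear":[0,0,-0.04],"delta_rot":[0,0,0]},
    {"gripper":0.35,"linear":[0,0,-0.0485],"delta_rot":[0,0,0]},
    {"gripper":0.35,"linear":[0,0,-0.0485],"delta_rot":[0,0,0]},
    {"gripper":1,"linear":[0,0,-0.0485],"delta_rot":[0,0,0]},
    {"gripper":1,"linear":[0,0,-0.0485],"delta_rot":[0,0,0]},
    {"gripper":1,"linear":[0,0,-0.0485],"delta_rot":[0,0,0]},
  ],
  newtons=40,
)

```text
clock: 9.1
position: [0.4411, 0.4063, 0.0217]
ee_rot: [0.001, -0.201, 0.98, 0.0]
contact_force: [0.7, 0.1, 3.2]
width: 0.0149
gripper_force: 41.2
```

Call:
send_rows(
  increments=[
    {"gripper":1,"linear":[0,0,0.005],"delta_rot":[0,0,0]},
    {"gripper":1,"linear":[0,0,0.03],"delta_rot":[0,0,0]},
    {"gripper":1,"linear":[0,0,0.07],"delta_rot":[0,0,0]},
    {"gripper":1,"linear":[0,0,0.12],"delta_rot":[0,0,0]},
    {"gripper":1,"linear":[0,0,0.12],"delta_rot":[0,0,0]},
  ],
)

```text
clock: 9.6
position: [0.4438, 0.4089, 0.148]
ee_rot: [0.007, -0.201, 0.98, 0.003]
contact_force: [1.8, 0.5, 0.5]
width: 0.0155
gripper_force: 40.7
```

```bash
python3 - <<'E'
from h import *
im,K,Rc,c=grab('wrist','w6.png'); s=get_state();print(s['position'],s['width'],s['ee_rot'],s['contact_force'],c)
cv2.imwrite('pics/w6c.png',cv2.resize(im[100:350,200:440],None,fx=2,fy=2))
E
```

```text
[0.44209375 0.40761892 0.14476498] 0.015269460915288764 [ 0.004108   -0.20086263  0.9796088   0.0019838 ] [-0.90318438  0.17939687 -0.54431194] [0.37518926 0.37804887 0.2892376 ]
```

View pics/w6c.png

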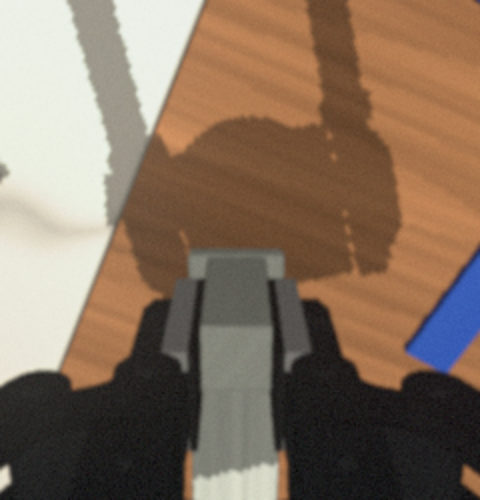

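The shim is held upright with the post squarely between the pads; its rear edge runs from crop (190,250) to (285,250). I'll carry it to a spot 60 mm short of the heel, turning to a yaw of about 10°.

Call:
send_rows(
  increments=[
    {"gripper":1,"linear":[-0.005,-0.045,0],"delta_rot":[0,0,0]},
    {"gripper":1,"linear":[-0.01,-0.09,0],"delta_rot":[0,0,-0.05]},
    {"gripper":1,"linear":[-0.015,-0.135,0],"delta_rot":[0,0,-0.1]},
    {"gripper":1,"linear":[-0.02,-0.18,0],"delta_rot":[0,0,-0.15]},
    {"gripper":1,"linear":[-0.025,-0.225,0],"delta_rot":[0,0,-0.2]},
    {"gripper":1,"linear":[-0.03,-0.27,0],"delta_rot":[0,0,-0.225]},
    {"gripper":1,"linear":[-0.035,-0.315,0],"delta_rot":[0,0,-0.225]},
    {"gripper":1,"linear":[-0.04,-0.355,0],"delta_rot":[0,0,-0.225]},
  ],
)

```text
clock: 10.45
position: [0.3982, 0.0492, 0.1393]
ee_rot: [-0.001, -0.09, 0.996, 0.0]
contact_force: [0.8, -0.9, 0.0]
width: 0.0148
gripper_force: 40.6
```

Call:
send_rows(
  increments=[
    {"gripper":1,"linear":[0,-0.028,-0.02],"delta_rot":[0,0,0]},
    {"gripper":1,"linear":[0,-0.028,-0.055],"delta_rot":[0,0,0]},
    {"gripper":1,"linear":[0,-0.028,-0.085],"delta_rot":[0,0,0]},
    {"gripper":1,"linear":[0,-0.028,-0.09],"delta_rot":[0,0,0]},
    {"gripper":1,"linear":[0,-0.028,-0.09],"delta_rot":[0,0,0]},
    {"gripper":1,"linear":[0,-0.028,-0.09],"delta_rot":[0,0,0]},
  ],
)

```text
clock: 11.05
position: [0.4008, 0.023, 0.051]
ee_rot: [0.001, -0.09, 0.996, -0.0]
contact_force: [0.7, 0.0, -0.4]
width: 0.015
gripper_force: 40.7
```

Call:
send_rows(
  increments=[
    {"gripper":1,"linear":[0,0,-0.004],"delta_rot":[0,0,0]},
    {"gripper":1,"linear":[0,0,-0.0075],"delta_rot":[0,0,0]},
    {"gripper":1,"linear":[0,0,-0.0075],"delta_rot":[0,0,0]},
  ],
)

```text
clock: 11.35
position: [0.4001, 0.023, 0.043]
ee_rot: [0.0, -0.09, 0.996, 0.0]
contact_force: [-0.6, -0.4, -1.3]
width: 0.0153
gripper_force: 40.7
```

Call:
send_rows(
  increments=[
    {"gripper":1,"linear":[0,0,-0.001],"delta_rot":[0,0,0]},
    {"gripper":1,"linear":[0,0,-0.0015],"delta_rot":[0,0,0]},
    {"gripper":1,"linear":[0,0,-0.0015],"delta_rot":[0,0,0]},
  ],
)

```text
clock: 11.65
position: [0.4001, 0.0229, 0.0416]
ee_rot: [0.0, -0.089, 0.996, 0.0]
contact_force: [-1.9, 0.1, 3.4]
width: 0.0156
gripper_force: 41.2
```

Call:
send_rows(
  increments=[
    {"gripper":1,"linear":[0.007,0.0012,0.0006],"delta_rot":[0,0,0]},
    {"gripper":1,"linear":[0.014,0.0025,0.0006],"delta_rot":[0,0,0]},
    {"gripper":1,"linear":[0.021,0.004,0.0006],"delta_rot":[0,0,0]},
    {"gripper":1,"linear":[0.027,0.005,0.0006],"delta_rot":[0,0,0]},
    {"gripper":1,"linear":[0.032,0.006,0.0006],"delta_rot":[0,0,0]},
    {"gripper":1,"linear":[0.036,0.0068,0.0006],"delta_rot":[0,0,0]},
    {"gripper":1,"linear":[0.036,0.0068,0.0006],"delta_rot":[0,0,0]},
  ],
)

```text
clock: 12.35
position: [0.4368, 0.0297, 0.0419]
ee_rot: [0.0, -0.09, 0.996, 0.0]
contact_force: [-0.1, -1.1, -2.2]
width: 0.0153
gripper_force: 40.7
```

Call:
send_rows(
  increments=[
    {"gripper":1,"linear":[0.004,0.0008,0],"delta_rot":[0,0,0]},
    {"gripper":1,"linear":[0.008,0.0016,0],"delta_rot":[0,0,0]},
    {"gripper":1,"linear":[0.008,0.0016,0],"delta_rot":[0,0,0]},
  ],
)

```text
clock: 12.65
position: [0.445, 0.0313, 0.042]
ee_rot: [0.001, -0.09, 0.996, -0.0]
contact_force: [0.2, 0.5, -0.9]
width: 0.0149
gripper_force: 40.6
```

Nothing is blocking it, so slide the rest of the way.

Call:
send_rows(
  increments=[
    {"gripper":1,"linear":[0.004,0.0008,0],"delta_rot":[0,0,0]},
    {"gripper":1,"linear":[0.008,0.0016,0],"delta_rot":[0,0,0]},
    {"gripper":1,"linear":[0.012,0.0024,0],"delta_rot":[0,0,0]},
    {"gripper":1,"linear":[0.016,0.003,0],"delta_rot":[0,0,0]},
    {"gripper":1,"linear":[0.016,0.003,0],"delta_rot":[0,0,0]},
  ],
)

```text
clock: 13.15
position: [0.461, 0.0343, 0.042]
ee_rot: [0.0, -0.09, 0.996, -0.0]
contact_force: [1.1, -0.5, -0.9]
width: 0.015
gripper_force: 40.7
```

```bash
python3 - <<'E'
from h import *
s=get_state();print(s['position'],s['contact_force'])
# has the middle base moved in the scene view? boss-centre and plate mask shift vs first picture
a=cv2.imread('pics/s0.png');b,K,Rc,c=grab('scene','s7.png')
A=cv2.cvtColor(a,6);B=cv2.cvtColor(b,6)
for n,(x,y) in {'mid boss':(332,250),'left boss':(382,196),'mid corner':(318,267),'slab corner':(249,345)}.items():
    t=A[y-9:y+9,x-9:x+9]; r=cv2.matchTemplate(B[y-17:y+17,x-17:x+17],t,5); l=cv2.minMaxLoc(r); print(n,l[1],l[3][0]-8,l[3][1]-8)
E
```

```text
[0.46103659 0.03426957 0.04198517] [ 1.13794666 -0.47956325 -0.87827238]
mid boss 0.9761930108070374 0 0
left boss 0.9887617230415344 0 0
mid corner 0.9967346787452698 0 0
slab corner 0.5304076075553894 1 0
```

The base has not moved. Set the shim down, open a little, and lift straight up.

Call:
send_rows(
  increments=[
    {"gripper":1,"linear":[0,0,-0.0005],"delta_rot":[0,0,0]},
    {"gripper":1,"linear":[0,0,-0.0005],"delta_rot":[0,0,0]},
    {"gripper":0.35,"linear":[0,0,-0.0005],"delta_rot":[0,0,0]},
    {"gripper":0.35,"linear":[0,0,-0.0005],"delta_rot":[0,0,0]},
    {"gripper":0.35,"linear":[0,0,-0.0005],"delta_rot":[0,0,0]},
    {"gripper":0.35,"linear":[0,0,0.01],"delta_rot":[0,0,0]},
    {"gripper":0.35,"linear":[0,0,0.04],"delta_rot":[0,0,0]},
    {"gripper":0.35,"linear":[0,0,0.07],"delta_rot":[0,0,0]},
  ],
)

```text
clock: 14.0
position: [0.4595, 0.0342, 0.1129]
ee_rot: [-0.001, -0.089, 0.996, 0.0]
contact_force: [0.8, 0.5, 0.9]
width: 0.0274
gripper_force: 0.0
```

Call:
send_rows(
  increments=[
    {"gripper":1,"linear":[-0.02,0,0.04],"delta_rot":[0,0,-0.14]},
    {"gripper":1,"linear":[-0.02,0,0.06],"delta_rot":[0,0,-0.18]},
    {"gripper":1,"linear":[-0.02,0,0.06],"delta_rot":[0,0,-0.18]},
    {"gripper":1,"linear":[-0.02,0,0.06],"delta_rot":[0,0,-0.18]},
  ],
)

```text
clock: 14.4
position: [0.4401, 0.0342, 0.1724]
ee_rot: [0.001, 0.0, 1.0, -0.0]
contact_force: [-0.6, 0.2, -0.1]
width: 0.0001
gripper_force: 0.0
```

```bash
python3 - <<'E'
from h import *
im,K,Rc,c=grab('wrist','w8.png'); s=get_state();print(s['position'],s['ee_rot'],s['contact_force'],s['width'])
# expected shim corners and base corner -> pixels; then detect shim / post by edges
import math
ps=np.array([.4597,.0341]);y=.18;ax=np.array([math.cos(y),math.sin(y)]);ay=np.array([-ax[1],ax[0]])
for n,(dx,dy,z) in {'rearL':(-8,13,26),'rearR':(-8,-13,26),'post1':(-8,8,65),'post2':(8,8,65),'post3':(8,-8,65),'post4':(-8,-8,65),'edgeL':(50,13,26),'edgeR':(50,-13,26)}.items():
    p=ps+(ax*dx+ay*dy)/1e3; print(n,proj([*p,z/1e3],K,Rc,c).round(1))
print('corner',proj([.5173,.0576,.0425],K,Rc,c))
# unobstructed top view: same check
im,K,Rc,c=grab('top','t8.png'); d=cv2.absdiff(im,cv2.imread('pics/t0.png')).max(2)
m=(d>25).astype(np.uint8); m[:135]=0;m[:,:280]=0
for k in cv2.findContours(m,0,2)[0]:
    if cv2.contourArea(k)>15: print(cv2.boundingRect(k))
print('top post',proj([*ps,.065],K,Rc,c))
E
```

```text
[0.43953915 0.03427267 0.17148725] [-4.25813804e-04  1.00716313e-04  9.99999901e-01  7.96059146e-05] [-0.28266054 -0.28328992 -0.06932396] 0.00019052878541027198
rearL [330.4 192.2]
rearR [303.4 196.8]
post1 [326.2 206.1]
post2 [329.5 223.9]
post3 [310.8 227. ]
post4 [307.3 209.4]
edgeL [340.1 247.2]
edgeR [314.5 251.4]
corner [342.8342802  265.02655802]
(381, 380, 13, 20)
(315, 343, 70, 57)
(280, 135, 114, 265)
top post [329.39072152 207.55026699]
```

Released cleanly. Now press the shimmed corner.

Call:
send_rows(
  increments=[
    {"gripper":1,"linear":[0.045,0.007,0],"delta_rot":[0,0,0]},
    {"gripper":1,"linear":[0.0865,0.0135,0],"delta_rot":[0,0,0]},
    {"gripper":1,"linear":[0.0865,0.0135,-0.045],"delta_rot":[0,0,0]},
    {"gripper":1,"linear":[0.0865,0.0135,-0.09],"delta_rot":[0,0,0]},
    {"gripper":1,"linear":[0.0865,0.0135,-0.115],"delta_rot":[0,0,0]},
    {"gripper":1,"linear":[0.0865,0.0135,-0.122],"delta_rot":[0,0,0]},
    {"gripper":1,"linear":[0.0865,0.0135,-0.125],"delta_rot":[0,0,0]},
    {"gripper":1,"linear":[0.0865,0.0135,-0.125],"delta_rot":[0,0,0]},
  ],
)

```text
clock: 15.3
position: [0.5272, 0.0477, 0.0472]
ee_rot: [0.0, 0.0, 1.0, 0.0]
contact_force: [0.3, -0.8, 0.4]
width: 0.0
gripper_force: 0.0
```

Call:
send_rows(
  increments=[
    {"gripper":1,"linear":[0,0,-0.002],"delta_rot":[0,0,0]},
    {"gripper":1,"linear":[0,0,-0.004],"delta_rot":[0,0,0]},
    {"gripper":1,"linear":[0,0,-0.006],"delta_rot":[0,0,0]},
    {"gripper":1,"linear":[0,0,-0.007],"delta_rot":[0,0,0]},
    {"gripper":1,"linear":[0,0,-0.007],"delta_rot":[0,0,0]},
  ],
)

```text
clock: 15.8
position: [0.5265, 0.0477, 0.04]
ee_rot: [0.0, 0.0, 1.0, 0.0]
contact_force: [-0.1, -0.5, 0.4]
width: -0.0002
gripper_force: 0.0
```

Call:
send_rows(
  increments=[
    {"gripper":1,"linear":[0,0,-0.001],"delta_rot":[0,0,0]},
    {"gripper":1,"linear":[0,0,-0.002],"delta_rot":[0,0,0]},
    {"gripper":1,"linear":[0,0,-0.003],"delta_rot":[0,0,0]},
    {"gripper":1,"linear":[0,0,-0.004],"delta_rot":[0,0,0]},
    {"gripper":1,"linear":[0,0,-0.004],"delta_rot":[0,0,0]},
    {"gripper":1,"linear":[0,0,-0.004],"delta_rot":[0,0,0]},
  ],
)

```text
clock: 16.4
position: [0.5266, 0.0479, 0.0368]
ee_rot: [0.0, 0.0, 1.0, 0.0]
contact_force: [-1.6, -0.4, 7.3]
width: -0.0002
gripper_force: 3.6
```

It stops at z = 0.0368 with 7.3 N, against 0.031 before, so the shim bears the foot. Hold briefly, then retreat upward.

Call:
send_rows(
  increments=[
    {"gripper":1,"linear":[0,0,0],"delta_rot":[0,0,0]},
    {"gripper":1,"linear":[0,0,0],"delta_rot":[0,0,0]},
    {"gripper":1,"linear":[0,0,0.01],"delta_rot":[0,0,0]},
    {"gripper":1,"linear":[0,0,0.04],"delta_rot":[0,0,0]},
    {"gripper":1,"linear":[0,0,0.09],"delta_rot":[0,0,0]},
    {"gripper":1,"linear":[0,0,0.14],"delta_rot":[0,0,0]},
    {"gripper":1,"linear":[0,0,0.16],"delta_rot":[0,0,0]},
    {"gripper":1,"linear":[0,0,0.16],"delta_rot":[0,0,0]},
  ],
)

```text
clock: 17.2
position: [0.5291, 0.0476, 0.2004]
ee_rot: [0.005, 0.0, 1.0, -0.0]
contact_force: [0.5, 0.9, -0.5]
width: 0.0002
gripper_force: 0.0
```

```bash
python3 -c "
from h import *
s=get_state();print(s['position'],s['contact_force'],s['qd'].round(3));print(sign_off())"
```

```text
[0.52908573 0.04760107 0.20036016] [ 0.51628622  0.94852283 -0.48846756] [-0.002  0.045  0.086  0.    -0.033  0.001]
the job is handed in; nothing more can be done
None
```

The middle base was the rocking one; the thick shim is now under its raised foot, and that corner held at 7 N when pressed again. I handed the job in after about 17 s on the robot's clock, with no verdict shown.

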